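# Make up two circuit kits in a school prep room

## Task

Make up two circuit kits from the parts standing on the bench: put the single-cell holder, the lamp and the knife switch in the tray with three compartments, and the twin-cell holder and the motor in the tray with two compartments, one part to a compartment. Set each part down the right way up and flat on the tray floor without dropping it, and leave the buzzer and the variable resistor where they stand.

Things in the scene. Friction and masses are not known exactly. Their poses are not given: they have to be found in the camera images.
- tray_three: open grey tray, 148 (x) x 280 (y) mm, with three compartments side by side; inner floor 4 mm above the bench, walls 4 mm thick, 35 mm high, 6 mm lip outside; dividers 30 mm high. Each compartment is 140 mm long (x), 88 mm wide (y) inside, so parts go in best with their length along tray y, fingers apart along x. Fixed. Origin: centre of underside. Centres at y = -92, 0 and +92 mm, x = 0.
- tray_two: open grey tray, 148 (x) x 188 (y) mm, with two compartments side by side; inner floor 4 mm above the bench, walls 4 mm thick, 35 mm high, 6 mm lip outside; dividers 30 mm high. Each compartment is 140 mm long (x), 88 mm wide (y) inside, so parts go in best with their length along tray y, fingers apart along x. Fixed. Origin: centre of underside. Centres at y = -46 and +46 mm, x = 0.
- cell_single: black open battery holder with ONE dark round cell (diameter 26 mm) lying in it along x: 66 mm long (x) x 34 mm wide (y), side walls 24 mm high, end walls 28 mm, top of the terminals 33 mm. Loose, 90 g; grip it across the 34 mm width (y), on the side walls. Origin: centre of the underside, z up.
- cell_twin: black open battery holder with TWO dark round cells (diameter 26 mm) lying side by side in it along x: 66 mm long (x) x 62 mm wide (y), side walls 24 mm high, end walls 28 mm, top of the terminals 33 mm. Loose, 160 g; grip it across the 62 mm width (y), on the side walls. Origin: centre of the underside, z up.
- lamp: lamp holder: a grey housing 70 mm long (x) x 46 mm wide (y) x 24 mm high, a black 4 mm socket near each end of its top; in the middle of the top a small glass bulb (21 mm across) in a brass screw socket on a white ring, 57 mm high in all, 60 g. Loose; grip it across the 46 mm width (y), on the housing. Origin: centre of the underside, z up.
- switch: knife switch, standing open: a grey housing 70 mm long (x) x 46 mm wide (y) x 24 mm high, a black 4 mm socket near each end of its top; in the middle of the top a copper blade slanting up towards +x to a black handle, about 61 mm high in all, 70 g; the blade is rigid. Loose; grip it across the 46 mm width (y), on the housing. Origin: centre of the underside, z up.
- motor: small electric motor: a grey housing 70 mm long (x) x 46 mm wide (y) x 24 mm high, a black 4 mm socket near each end of its top; in the middle of the top a steel cylinder 28 mm across lying along x in a black clip, with a small white pulley at its +x end, 54 mm high in all, 100 g. Loose; grip it across the 46 mm width (y), on the housing. Origin: centre of the underside, z up.
- buzzer: buzzer, not part of the kits, to be left standing: a grey housing 70 mm long (x) x 46 mm wide (y) x 24 mm high, a black 4 mm socket near each end of its top; in the middle of the top a flat black disc 40 mm across with a small dot in its middle, 35 mm high in all. Loose. Origin: centre of the underside, z up.
- rheostat: variable resistor, not part of the kits, to be left standing: a grey housing 70 mm long (x) x 46 mm wide (y) x 24 mm high, a black 4 mm socket near each end of its top; in the middle of the top a black knob 24 mm across with a white pointer line, on a round metal plate, 41 mm high in all. Loose. Origin: centre of the underside, z up.

How it is judged:
By the outcome, as a careful person would: the job done as asked, in the order asked, and still so for the second after the job is handed in, with the robot touching nothing.
It also fails if it takes over 120 s, if anything falls off the work surface, if the arm or the gripper's body presses on something with over 40 N, if the wrist force passes 120 N, or if a joint passes its speed limit or range.

## Robot

A 7-joint arm with a two-finger parallel gripper is mounted at the origin on the work surface. World frame = base frame: x ahead of the robot, y to its left, z up, the work surface at z = 0. Lengths are in m, angles in rad, forces in N, time in s.
With the tool pointing down it reaches from about 0.4 to 0.875 m from the base axis. Payload 4.4 kg.
Tool frame: the origin (TCP) lies midway between the tips of the shut fingers; the grasp point (between the pads) lies 19 mm behind it; z points along the fingers, y is the line along which they close (so a half turn about z gives the same grasp; the last joint's range is limited). The gripper opens to 85 mm and grips with 20 to 120 N. Pads are 22 mm wide; open, the fingers measure 114 mm over their backs; the gripper's body (76 mm by 85 mm) begins 54 mm behind the grasp point. The pads swing forward as they close: fully open they stand 13 mm farther back than shut.
Start: joints at [-1.339, 0.628, 0.038, 1.517, -0.027, 0.996, -0.02], TCP at [0.191, 0.621, 0.231] pointing down, gripper open.
Joint ranges: [-3.06, 3.06], [-0.37, 2.12], [-1.25, 1.32], [0.18, 2.47], [-1.1, 4.24], [0.23, 1.98], [-2.94, 2.94]. Speed limits (rad/s): [2.57, 2.57, 3.14, 3.14, 3.14, 3.14, 3.14].

## Interface

Orientations are given as a unit quaternion [w, x, y, z].
In Python, from rig import manip gives the robot as it stands. The module is installed in compiled form; this text tells all that it offers.
- The arm moves only by the tool move_arm, never from a script. Its argument "increments" is a list that holds one entry, the list of rows, each a list of 6 numbers: the shift along the tool's x, y, z scaled (see below), then the turn, a rotation vector about the tool's x, y, z scaled (see below). In form: [[[dx, dy, dz, ax, ay, az], ...]]. A call has 1 to 20 rows; each row shifts and turns the commanded pose from where the row before left it, along the tool's axes as they then stand; what a row does not reach is not made up. The controller multiplies each number of a shift by 0.1 m and each number of a turn by 90 degrees. A row lasts 1/12 s, in which the tool goes at most 41.7 mm and 7.16 degrees, less where a joint would pass 70% of its speed; a pose out of reach is approached as far as the arm can. A call with a number of a shift or a turn outside -1 to 1 is refused whole. A call with a gripper value outside its range is refused whole. "claw" is the finger opening in mm, from 0 to 85.4, set as the call begins (left out, the last holds). The fingers move at their own pace and stop on an object; "force" is the grip in N (left out, the last holds). Time passes only in rows, so rows that do not move let the fingers close. It gives the time, the measured TCP pose, the force, the opening and the grip force at its end, in the units of the state.
- manip.sense(): the state, without advancing time (a new reading comes with each control period).
- manip.get_image(name): name is "scene" or "top" or "wrist"; returns a dict with "image" (420x560x3 uint8, red, green, blue), "vertical_fov" (degrees; the focal length in pixels is half the picture's height over the tangent of half this angle, whatever the lens; pixels are square), "cx", "cy" (the principal point, pixels), "k1" (the pictures are not rectified: a ray, as slopes to the right and down, at radius r is drawn at 1 + k1 r^2 times it, then the intrinsics apply), "rvec" (rotation vector, rad) and "tvec" (3), from world to camera coordinates, as OpenCV has them. Camera axes: x right, y down, z forward; pixel columns grow to the right and rows downward; lengths in m; the calibration is good to about 2 mm. A picture is of the moment at which its call begins. There is no depth.
- manip.job_done(): hands the job in; it is judged then, once.
Trained networks look in the newest picture that a camera, given by its name, has taken for a name from the list of things; names that differ only in an ending like _2 or _b are one class to them, and where a whole thing is asked for, a point or a joint stands for the part that bears it (a point fixed in the world has none). Each returns a list of dicts, best first, with "p" (0 to 1); they miss things now and then, are a little off and sometimes report something else, mostly with a low value. They report only what shows in the picture. A call takes as long as a camera call.
- manip.find_in(camera, target): "rect" ([left, top, right, bottom] in pixels, round what is visible of it).
- manip.cut_out(camera, target): "mask" (420x560 bool, what is visible of it) and "rect" ([left, top, right, bottom] in pixels, round what is visible of it).
- manip.landmark_of(camera, target): "centre" ([row, column] in pixels: a listed point, or the origin of a listed thing).
The state is a dict: "time": time; "qpos": joint angles; "joint_velocities": joint speeds; "joint_torque": joint torques, N m; "eef_pos": TCP position; "orientation": TCP orientation; "contact_force": force on the tool from outside, world axes, zero at the start; "wrist_torque": the same for the moment, N m; "width": finger opening in m; "grasp_force": force on a finger pad.
Only numpy, scipy, OpenCV 4.12 (cv2) and the standard library are available. Lean on these libraries where they do the work, as an engineer would, in place of code of your own. Each camera call takes 0.05 s, during which the arm holds its last target. There are 200 camera calls.

## Working session

There is one attempt and no reset: what is moved stays moved. The work goes in short steps, Python scripts to look and compute and a tool call to move; the robot and the scene stay as the last step left them, time stands still between calls to the robot, and variables do not carry over. Pictures are saved under pics/ and viewed, at most 14 in all, crops included, and the job is handed in when it is done.

Besides the shell and the picture viewer there is one more tool, called as name(argument=value, ...) on one line, values as JSON. move_arm: Moves the arm, as the interface text tells. Shifts and turns lie within -1 to 1; 1 stands for 0.1 m of shift or 90 degrees of turn. Its arguments: {"type":"object","properties":{"increments":{"type":"array","items":{"type":"array","items":{"type":"array","items":{"type":"number"}}}},"claw":{"type":"number"},"force":{"type":"number"}},"required":["increments"]}

```bash
mkdir -p pics; cat > h.py <<'E'
import numpy as np, cv2
from rig import manip
from scipy.spatial.transform import Rotation as R
def cam(d):
    h,w=d["image"].shape[:2]; f=h/2/np.tan(np.radians(d["vertical_fov"])/2)
    return f,d["cx"],d["cy"],d["k1"],cv2.Rodrigues(np.array(d["rvec"],float))[0],np.array(d["tvec"],float).ravel()
def ray(d,u,v):
    f,cx,cy,k1,Rm,t=cam(d); a=np.array([(u-cx)/f,(v-cy)/f]); s=a.copy()
    for _ in range(30): s=a/(1+k1*(s@s))
    return -Rm.T@t, Rm.T@np.array([s[0],s[1],1.])
def onz(d,u,v,z):
    o,r=ray(d,u,v); return o+r*(z-o[2])/r[2]
def proj(d,P):
    f,cx,cy,k1,Rm,t=cam(d); p=np.atleast_2d(P)@Rm.T+t; s=p[:,:2]/p[:,2:]
    s=s*(1+k1*(s**2).sum(1,keepdims=True)); return s*f+[cx,cy]
def tri(views):
    A=np.zeros((3,3));b=np.zeros(3)
    for d,u,v in views:
        o,r=ray(d,u,v); r/=np.linalg.norm(r); M=np.eye(3)-np.outer(r,r); A+=M;b+=M@o
    X=np.linalg.solve(A,b); return X
def save(d,n,s=1.4): cv2.imwrite("pics/"+n,cv2.resize(cv2.cvtColor(d["image"],cv2.COLOR_RGB2BGR),None,fx=s,fy=s))
E
cat > a.py <<'E'
from h import *
np.set_printoptions(precision=4,suppress=True)
N=["tray_three","tray_two","cell_single","cell_twin","lamp","switch","motor","buzzer","rheostat"]
D={}
for c in ["scene","top","wrist"]:
    d=manip.get_image(c); D[c]=d; save(d,c+"0.png"); print(c,"pos",-cam(d)[4].T@cam(d)[5],cam(d)[0])
L={}
for n in N:
    for c in ["scene","top"]:
        r=manip.landmark_of(c,n)[:3]; L[n,c]=r
        print(n,c,[(round(x["p"],2),np.round(x["centre"]),onz(D[c],x["centre"][1],x["centre"][0],0)[:2].round(3)) for x in r])
        b=manip.find_in(c,n)[:2]; print("   ",[(round(x["p"],2),np.round(x["rect"])) for x in b])
    if L[n,"scene"] and L[n,"top"]:
        print("   tri",tri([(D[c],L[n,c][0]["centre"][1],L[n,c][0]["centre"][0]) for c in ["scene","top"]]))
print(manip.sense())
import pickle; pickle.dump(D,open("D0.pkl","wb"))
E
python3 a.py
```

```text
scene pos [ 1.0403 -0.6739  0.6779] 424.56603302598063
top pos [0.4189 0.006  1.3377] 463.8806681994957
wrist pos [0.1234 0.6424 0.3735] 353.6685851119928
tray_three scene [(0.58, array([214., 341.]), array([0.634, 0.15 ]))]
    [(0.94, array([288., 169., 391., 250.]))]
tray_three top [(0.89, array([181., 236.]), array([0.626, 0.167]))]
    [(0.68, array([182., 148., 290., 207.]))]
   tri [ 0.6268  0.1674 -0.0134]
tray_two scene [(0.75, array([282., 274.]), array([ 0.647, -0.159])), (0.67, array([236., 220.]), array([ 0.449, -0.121])), (0.47, array([214., 341.]), array([0.634, 0.147]))]
    [(0.57, array([214., 231., 326., 329.]))]
tray_two top [(0.81, array([172., 347.]), array([ 0.645, -0.159]))]
    [(0.76, array([312., 138., 383., 196.]))]
   tri [ 0.6459 -0.1589 -0.0009]
cell_single scene [(0.66, array([258., 179.]), array([ 0.431, -0.236]))]
    [(0.64, array([160., 244., 193., 264.]))]
cell_single top [(0.75, array([246., 375.]), array([ 0.429, -0.234]))]
    []
   tri [ 0.4286 -0.2343 -0.0028]
cell_twin scene [(0.9, array([238., 223.]), array([ 0.46 , -0.119]))]
    [(0.7, ar
[... 1457 characters left out ...]
   [(0.64, array([300., 145., 320., 159.]))]
rheostat top [(0.75, array([259., 165.]), array([0.402, 0.372]))]
    [(0.87, array([148., 251., 176., 276.]))]
{'time': 1.95, 'qpos': array([-1.3388,  0.6284,  0.0385,  1.5174, -0.027 ,  0.9963, -0.02  ]), 'joint_velocities': array([-0.0001, -0.0015,  0.0007,  0.0015,  0.0006, -0.0012, -0.0005]), 'joint_torque': array([ -0.0001, -56.3264,   1.2256, -19.3779,   0.0109,   0.0017,
         0.    ]), 'eef_pos': array([0.1907, 0.6214, 0.2313]), 'orientation': array([0.    , 0.1483, 0.9889, 0.    ]), 'contact_force': array([ 0.1075,  0.1057, -0.2228]), 'wrist_torque': array([-0.0003,  0.0432,  0.0416]), 'grasp_force': 0.0, 'width': 0.08517801835266489}
```

```bash
python3 - <<'E'
from h import *
import pickle
D=pickle.load(open("D0.pkl","rb"))
i=cv2.cvtColor(D["top"]["image"],cv2.COLOR_RGB2BGR)
cv2.imwrite("pics/topc.png",cv2.resize(i[130:290,140:450],None,fx=2.58,fy=2.58,interpolation=cv2.INTER_CUBIC))
i=cv2.cvtColor(D["scene"]["image"],cv2.COLOR_RGB2BGR)
cv2.imwrite("pics/scc.png",cv2.resize(i[130:350,90:400],None,fx=2.58,fy=2.58,interpolation=cv2.INTER_CUBIC))
E
```

```text
(no output)
```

View pics/topc.png

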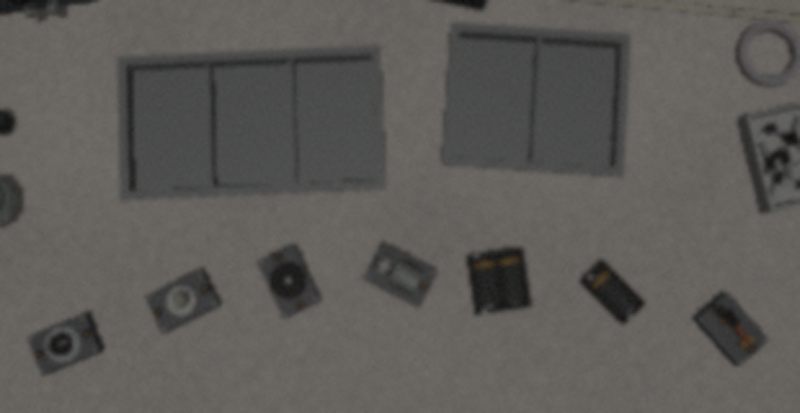

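View pics/scc.png

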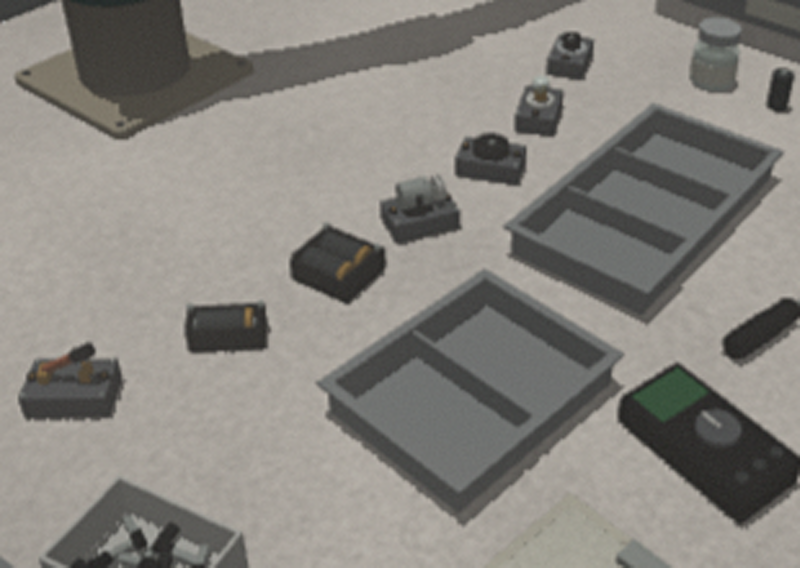

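The left-to-right order in the top view is rheostat, lamp, buzzer, motor, twin cell, single cell, switch, and this matches the networks. The three-compartment tray is upper left and the two-compartment tray upper right, both slightly yawed. Next I fit poses from the masks.

```bash
cat > fit.py <<'E'
from h import *
from scipy.optimize import minimize
def box(lx,ly,z0,z1,x0=0): return np.array([[x0+a*lx/2,b*ly/2,z] for a in(-1,1) for b in(-1,1) for z in(z0,z1)])
def cyl(r,z0,z1): return np.array([[r*np.cos(t),r*np.sin(t),z] for t in np.linspace(0,6.28,20) for z in(z0,z1)])
H=box(.07,.046,0,.024)
M={"cell_single":[box(.066,.034,0,.026)],"cell_twin":[box(.066,.062,0,.026)],
"lamp":[H,cyl(.0105,.024,.057)],"switch":[H],"motor":[H,box(.045,.028,.024,.054)],
"buzzer":[H,cyl(.02,.024,.035)],"rheostat":[H,cyl(.012,.024,.041)],
"tray_three":[box(.160,.292,.033,.035),box(.148,.280,0,.035)],"tray_two":[box(.160,.200,.033,.035),box(.148,.188,0,.035)]}
S=4
def sil(d,n,p):
    c,s=np.cos(p[2]),np.sin(p[2]); m=np.zeros((420*S,560*S),np.uint8)
    for P in M[n]:
        W=P@np.array([[c,s,0],[-s,c,0],[0,0,1]])+[p[0],p[1],0]
        q=((proj(d,W)+.5)*S).round().astype(np.int32); cv2.fillConvexPoly(m,cv2.convexHull(q),1)
    return m
def fit(n,views,x,y,yaw0=None):
    V=[(d,cv2.resize(m.astype(np.uint8),None,fx=S,fy=S,interpolation=cv2.INTER_NEAREST)) for d,m in views]
    def cost(p):
        t=0
        for d,m in V:
            s=sil(d,n,p); t+=1-(s&m).sum()/max(1,(s|m).sum())
        return t/len(V)
    ys=[yaw0] if yaw0 is not None else np.radians(range(-90,90,15))
    best=min(([x,y,a] for a in ys),key=cost)
    r=minimize(cost,best,method="Nelder-Mead",options=dict(initial_simplex=np.array(best)+np.array([[0,0,0],[.006,0,0],[0,.006,0],[0,0,.15]]),xatol=1e-4,fatol=1e-4))
    return r.x,r.fun
E
cat > b.py <<'E'
from fit import *
G={"tray_three":(.627,.167,0),"tray_two":(.646,-.159,0),"cell_single":(.429,-.234),"cell_twin":(.45,-.112),"lamp":(.437,.241),"switch":(.388,-.364),"motor":(.456,.008),"buzzer":(.455,.123),"rheostat":(.40,.37)}
D={c:manip.get_image(c) for c in["scene","top"]}
for n,g in G.items():
    V=[]
    for c in["scene","top"]:
        for r in manip.cut_out(c,n):
            u,v=proj(D[c],[g[0],g[1],.015])[0]; a=r["rect"]
            if a[0]-5<u<a[2]+5 and a[1]-5<v<a[3]+5 and r["p"]>.3: V.append((c,r["mask"])); break
    for sel in (["scene"],["top"],["scene","top"]):
        vv=[(D[c],m) for c,m in V if c in sel]
        if len(vv)<len(sel): continue
        x,f=fit(n,vv,*g); print(n,sel,x[:2].round(4),"yaw",np.degrees(x[2]).round(1),"1-IoU",round(f,3),flush=True)
E
python3 b.py
```

```text
tray_three ['scene'] [0.6271 0.1533] yaw 1.0 1-IoU 0.018
tray_three ['top'] [0.6321 0.1591] yaw 1.1 1-IoU 0.02
tray_three ['scene', 'top'] [0.6296 0.1572] yaw 1.1 1-IoU 0.044
tray_two ['scene'] [ 0.6466 -0.1616] yaw -4.9 1-IoU 0.024
tray_two ['top'] [ 0.6507 -0.1564] yaw -5.5 1-IoU 0.026
tray_two ['scene', 'top'] [ 0.6489 -0.1596] yaw -5.4 1-IoU 0.048
cell_single ['scene'] [ 0.4327 -0.2425] yaw 43.3 1-IoU 0.067
cell_single ['top'] [ 0.438 -0.234] yaw 43.4 1-IoU 0.087
cell_single ['scene', 'top'] [ 0.4329 -0.2398] yaw 43.3 1-IoU 0.175
cell_twin ['scene'] [ 0.4479 -0.1177] yaw 8.0 1-IoU 0.059
cell_twin ['top'] [ 0.453  -0.1118] yaw 5.1 1-IoU 0.048
cell_twin ['scene', 'top'] [ 0.4515 -0.1135] yaw 7.2 1-IoU 0.127
lamp ['scene'] [0.4335 0.2317] yaw -62.7 1-IoU 0.124
lamp ['top'] [0.4382 0.2381] yaw -63.3 1-IoU 0.084
lamp ['scene', 'top'] [0.4359 0.2362] yaw -68.3 1-IoU 0.174
switch ['scene'] [ 0.3888 -0.3706] yaw 40.7 1-IoU 0.102
switch ['top'] [ 0.3946 -0.3656] yaw 38.2 1-IoU 0.106
switch ['scene', 'top'] [ 0.3919 -0.3688] yaw 39.7 1-IoU 0.144
motor ['scene'] [ 0.4576 -0.0097] yaw 55.4 1-IoU 0.155
motor ['top'] [ 0.4629 -0.0028] yaw -116.5 1-IoU 0.137
motor ['scene', 'top'] [ 0.46   -0.0066] yaw -118.3 1-IoU 0.192
buzzer ['scene'] [0.4543 0.1135] yaw 24.1 1-IoU 0.1
buzzer ['top'] [0.4567 0.1196] yaw 23.1 1-IoU 0.061
buzzer ['scene', 'top'] [0.4551 0.1181] yaw 21.7 1-IoU 0.129
rheostat ['scene'] [0.3872 0.3641] yaw 113.1 1-IoU 0.083
rheostat ['top'] [0.3917 0.371 ] yaw -70.2 1-IoU 0.074
rheostat ['scene', 'top'] [0.3904 0.3689] yaw -71.5 1-IoU 0.172
```

move_arm(increments=[[[-0.239, -0.194, -0.028, 0, 0, 0], [-0.239, -0.194, -0.028, 0, 0, 0], [-0.239, -0.194, -0.028, 0, 0, 0], [-0.239, -0.194, -0.028, 0, 0, 0], [-0.239, -0.194, -0.028, 0, 0, 0], [-0.239, -0.194, -0.028, 0, 0, 0], [-0.239, -0.194, -0.028, 0, 0, 0], [-0.239, -0.194, -0.028, 0, 0, 0], [-0.239, -0.194, -0.028, 0, 0, 0], [-0.239, -0.194, -0.028, 0, 0, 0], [-0.239, -0.194, -0.028, 0, 0, 0], [-0.239, -0.194, -0.028, 0, 0, 0], [-0.239, -0.194, -0.028, 0, 0, 0], [-0.239, -0.194, -0.028, 0, 0, 0], [-0.239, -0.194, -0.028, 0, 0, 0], [-0.239, -0.194, -0.028, 0, 0, 0], [-0.239, -0.194, -0.028, 0, 0, 0], [-0.239, -0.194, -0.028, 0, 0, 0], [0, 0, 0, 0, 0, 0]]])

```text
time: 4.53
eef_pos: [0.5035, 0.1544, 0.2826]
orientation: [0.002, 0.153, 0.988, -0.001]
contact_force: [-0.3, -0.9, 0.9]
width: 0.0852
grasp_force: 0.0
```

```bash
cat > w.py <<'E'
import sys
from fit import *
G={"tray_three":(.630,.157,0.02),"tray_two":(.649,-.160,-.09),"cell_single":(.435,-.238,.756),"cell_twin":(.450,-.114,.11),"lamp":(.437,.236,-1.1),"switch":(.392,-.368,.69),"motor":(.460,-.006,-2.04),"buzzer":(.455,.118,.4),"rheostat":(.39,.368,-1.25)}
def look(name,targets):
    d=manip.get_image("wrist"); save(d,name)
    for n in targets:
        g=G[n]
        for r in manip.cut_out("wrist",n):
            u,v=proj(d,[g[0],g[1],.015])[0]; a=r["rect"]
            if a[0]-12<u<a[2]+12 and a[1]-12<v<a[3]+12 and r["p"]>.3:
                edge=a[0]<2 or a[1]<2 or a[2]>557 or a[3]>417
                x,f=fit(n,[(d,r["mask"])],*g); print(n,x[:2].round(4),"yaw",np.degrees(x[2]).round(1),round(f,3),"p",round(r["p"],2),"EDGE" if edge else ""); break
    s=manip.sense(); print(s["time"],s["eef_pos"].round(4),s["orientation"].round(4))
if __name__=="__main__": look(sys.argv[1],sys.argv[2:])
E
python3 w.py w1.png tray_three tray_two lamp buzzer motor cell_twin
```

```text
tray_three [0.6288 0.1563] yaw 1.1 0.063 p 0.74 
tray_two [ 0.6452 -0.1602] yaw -3.1 0.745 p 0.98 
lamp [0.4342 0.2359] yaw -63.3 0.042 p 0.97 
buzzer [0.4537 0.1177] yaw 23.4 0.053 p 0.84 
motor [ 0.4577 -0.0044] yaw -116.8 0.086 p 0.8 
cell_twin [ 0.4487 -0.1126] yaw 7.8 0.041 p 0.86 
4.8833 [0.4988 0.1627 0.2816] [-3.000e-04  1.472e-01  9.891e-01  2.000e-04]
```

View pics/w1.png

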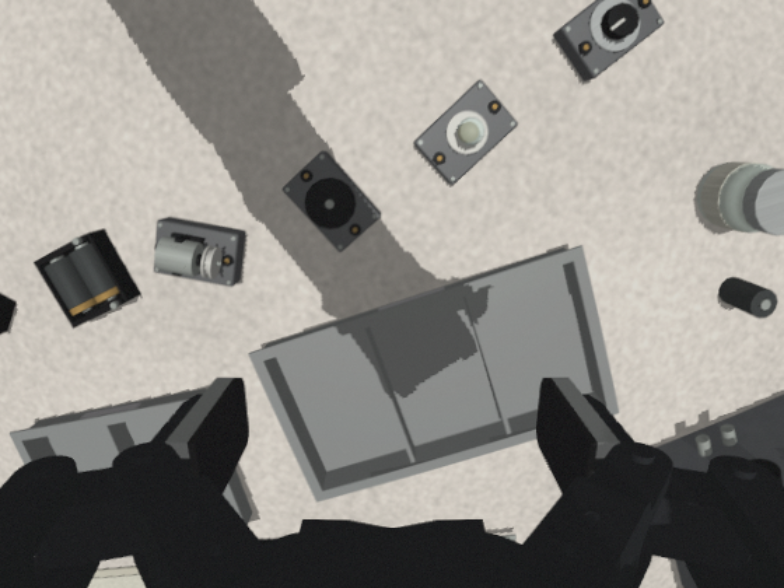

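The wrist view shows the lamp at (466,132), buzzer (331,203), motor (200,252), twin cell (88,278) and the three-compartment tray around (430,370). The fits agree within 3 mm between views. Next is the single-cell holder.

move_arm(increments=[[[0, 0, 0, 0, 0, 0.0782], [0, 0, 0, 0, 0, 0.0782], [0, 0, 0, 0, 0, 0.0782], [0, 0, 0, 0, 0, 0.0782], [0, 0, 0, 0, 0, 0.0782], [0, 0, 0, 0, 0, 0.0782], [0, 0, 0, 0, 0, 0.0782], [0, 0, 0, 0, 0, 0.0782], [0, 0, 0, 0, 0, 0.0782], [0, 0, 0, 0, 0, 0.0782], [0, 0, 0, 0, 0, 0.0782], [0, 0, 0, 0, 0, 0.0782], [0, 0, 0, 0, 0, 0.0782], [0, 0, 0, 0, 0, 0.0782], [0, 0, 0, 0, 0, 0.0782], [0, 0, 0, 0, 0, 0.0782], [0, 0, 0, 0, 0, 0.0782]]], claw=70, force=40)

```text
time: 6.3
eef_pos: [0.4989, 0.1625, 0.2816]
orientation: [-0.0, 0.93, 0.367, -0.0]
contact_force: [-0.3, 0.5, 0.2]
width: 0.0698
grasp_force: 0.0
```

move_arm(increments=[[[-0.23, 0.177, 0.094, 0, 0, 0], [-0.23, 0.177, 0.094, 0, 0, 0], [-0.23, 0.177, 0.094, 0, 0, 0], [-0.23, 0.177, 0.094, 0, 0, 0], [-0.23, 0.177, 0.094, 0, 0, 0], [-0.23, 0.177, 0.094, 0, 0, 0], [-0.23, 0.177, 0.094, 0, 0, 0], [-0.23, 0.177, 0.094, 0, 0, 0], [-0.23, 0.177, 0.094, 0, 0, 0], [-0.23, 0.177, 0.094, 0, 0, 0], [-0.23, 0.177, 0.094, 0, 0, 0], [-0.23, 0.177, 0.094, 0, 0, 0], [-0.23, 0.177, 0.094, 0, 0, 0], [-0.23, 0.177, 0.094, 0, 0, 0], [0, 0, 0, 0, 0, 0], [0, 0, 0, 0, 0, 0], [0, 0, 0, 0, 0, 0]]])

```text
time: 7.72
eef_pos: [0.4354, -0.2385, 0.15]
orientation: [-0.001, 0.929, 0.369, 0.0]
contact_force: [0.1, -0.1, -0.7]
width: 0.0698
grasp_force: 0.0
```

```bash
cat > go.py <<'E'
# go.py x y z toolY_angle_deg : turn needed, then shift in tool axes (after turn), units of the move
import sys
from h import *
x,y,z,a=map(float,sys.argv[1:5]); s=manip.sense(); q=s["orientation"]
Rm=R.from_quat([q[1],q[2],q[3],q[0]]).as_matrix(); cur=np.degrees(np.arctan2(Rm[1,1],Rm[0,1]))
d=(cur-a+90)%180-90
d7=[(k,round(k/90,3)) for k in (d,d-180*np.sign(d))]
t=np.radians(a)
print("t",round(s["time"],2),"pos",s["eef_pos"].round(4),"toolY",cur.round(1),"tilt",np.degrees(np.arccos(-Rm[2,2])).round(2),"q",s["qpos"].round(2),"w",round(s["width"],4),"g",round(s["grasp_force"],1),"F",np.round(s["contact_force"],1))
D=np.array([x,y,z])-s["eef_pos"]
for k,u in d7:
    t=np.radians(cur-k); X=np.array([np.cos(t+np.pi/2),np.sin(t+np.pi/2),0]);Y=np.array([np.cos(t),np.sin(t),0])
    v=np.array([D@X,D@Y,-D[2]])*10; print("turn",round(k,1),u,"rows",int(np.ceil(abs(k)/7.1)),"shift",v.round(3),"rows>=",int(np.ceil(np.linalg.norm(v)/.4)))
E
python3 w.py w2.png cell_single switch; python3 go.py .435 -.238 .003 -46.6
```

```text
cell_single [ 0.4335 -0.238 ] yaw 43.0 0.036 p 0.92 
switch [ 0.3877 -0.3664] yaw 45.0 0.186 p 0.69 
7.8667 [ 0.4358 -0.2381  0.1503] [-3.000e-04  9.289e-01  3.703e-01  4.000e-04]
t 7.87 pos [ 0.4358 -0.2381  0.1503] toolY -46.5 tilt 0.05 q [ 0.11  0.58  0.5   2.03 -0.46  0.64  0.1 ] w 0.0698 g 0.0 F [-0.3 -0.2  0.5]
turn 0.1 0.001 rows 1 shift [-0.005 -0.006  1.473] rows>= 4
turn -179.9 -1.999 rows 26 shift [0.005 0.006 1.473] rows>= 4
```

move_arm(increments=[[[-0.002, -0.002, 0.2, 0, 0, 0], [-0.002, -0.002, 0.2, 0, 0, 0], [-0.002, -0.002, 0.2, 0, 0, 0], [-0.002, -0.002, 0.2, 0, 0, 0], [-0.002, -0.002, 0.2, 0, 0, 0], [-0.002, 0, 0.2, 0, 0, 0], [0, 0, 0.09, 0, 0, 0], [0, 0, 0.09, 0, 0, 0], [0, 0, 0.09, 0, 0, 0], [0, 0, 0, 0, 0, 0], [0, 0, 0, 0, 0, 0]]])

```text
time: 8.78
eef_pos: [0.4336, -0.2399, 0.0032]
orientation: [0.0, 0.929, 0.369, 0.0]
contact_force: [-0.6, -0.4, 0.3]
width: 0.0701
grasp_force: 0.0
```

move_arm(increments=[[[0, 0, 0, 0, 0, 0], [0, 0, 0, 0, 0, 0], [0, 0, 0, 0, 0, 0], [0, 0, 0, 0, 0, 0], [0, 0, 0, 0, 0, 0], [0, 0, 0, 0, 0, 0], [0, 0, 0, 0, 0, 0], [0, 0, 0, 0, 0, 0]]], claw=20, force=40)

```text
time: 9.45
eef_pos: [0.4339, -0.2401, 0.0039]
orientation: [0.0, 0.929, 0.369, 0.0]
contact_force: [-0.2, 0.3, 5.3]
width: 0.0328
grasp_force: 40.5
```

```bash
python3 go.py .631 .064 .15 1.1
```

```text
t 9.45 pos [ 0.4339 -0.2401  0.0039] toolY -46.7 tilt 0.07 q [ 0.29  0.82  0.24  2.1  -0.65  0.29  0.27] w 0.0328 g 40.5 F [-0.2  0.3  5.3]
turn -47.8 -0.531 rows 7 shift [ 3.003  2.029 -1.461] rows>= 10
turn 132.2 1.469 rows 19 shift [-3.003 -2.029 -1.461] rows>= 10
```

move_arm(increments=[[[0, 0, -0.11, 0, 0, 0], [0, 0, -0.2, 0, 0, 0], [0, 0, -0.25, 0, 0, 0], [0, 0, -0.3, 0, 0, 0], [0, 0, -0.3, 0, 0, 0], [0, 0, -0.2, 0, 0, 0], [0, 0, -0.1, 0, 0, -0.0759], [0, 0, 0, 0, 0, -0.0759], [0, 0, 0, 0, 0, -0.0759], [0, 0, 0, 0, 0, -0.0759], [0, 0, 0, 0, 0, -0.0759], [0, 0, 0, 0, 0, -0.0759], [0, 0, 0, 0, 0, -0.0759]]])

```text
time: 10.53
eef_pos: [0.4333, -0.2398, 0.1493]
orientation: [-0.0, 0.698, 0.716, -0.0]
contact_force: [-0.9, -0.5, -0.4]
width: 0.0332
grasp_force: 40.0
```

move_arm(increments=[[[0.15, 0.1, 0, 0, 0, 0], [0.26, 0.175, 0, 0, 0, 0], [0.26, 0.175, 0, 0, 0, 0], [0.26, 0.175, 0, 0, 0, 0], [0.26, 0.175, 0, 0, 0, 0], [0.26, 0.175, 0, 0, 0, 0], [0.26, 0.175, 0, 0, 0, 0], [0.26, 0.175, 0, 0, 0, 0], [0.26, 0.175, 0, 0, 0, 0], [0.26, 0.175, 0, 0, 0, 0], [0.26, 0.175, 0, 0, 0, 0], [0.16, 0.115, 0, 0, 0, 0], [0.093, 0.064, 0, 0, 0, 0], [0, 0, 0, 0, 0, 0], [0, 0, 0, 0, 0, 0], [0, 0, 0, 0, 0, 0]]])

```text
time: 11.87
eef_pos: [0.6294, 0.0617, 0.149]
orientation: [0.0, 0.701, 0.713, -0.001]
contact_force: [0.5, -0.6, -1.0]
width: 0.033
grasp_force: 40.0
```

```bash
python3 w.py w3.png tray_three tray_two; python3 go.py .631 .064 .008 1.1
```

```text
tray_three [0.6292 0.1684] yaw 0.8 0.144 p 0.88 EDGE
12.0167 [0.63   0.0623 0.1493] [ 1.000e-04  7.012e-01  7.130e-01 -4.000e-04]
t 12.02 pos [0.63   0.0623 0.1493] toolY 1.0 tilt 0.05 q [-0.34  0.72  0.33  1.65 -0.29  0.82  0.13] w 0.0332 g 40.0 F [ 0.4  0.1 -1.3]
turn -0.1 -0.002 rows 1 shift [0.017 0.011 1.413] rows>= 4
turn 179.9 1.998 rows 26 shift [-0.017 -0.011  1.413] rows>= 4
```

View pics/w3.png

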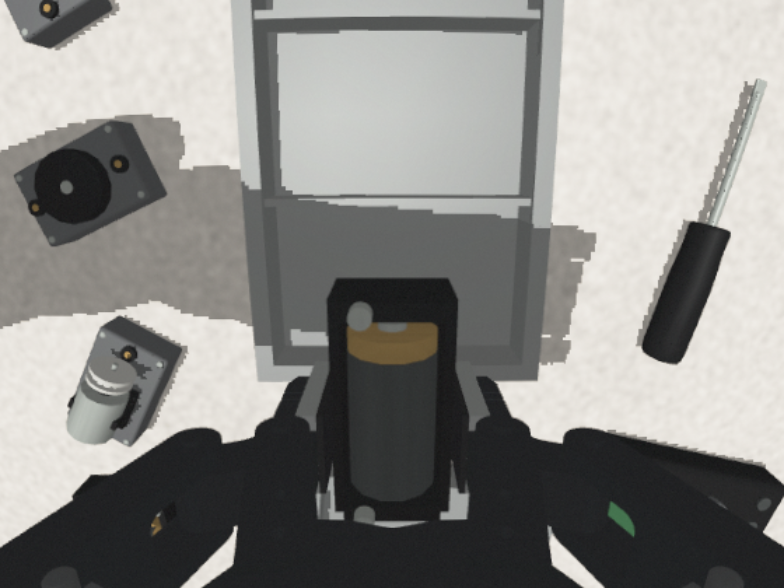

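The cell is held level over the first compartment. The divider tops are at rows 202 and 16 of the picture and the end-wall rim at row 378. I check the tray's y against these.

```bash
python3 - <<'E'
from h import *
d=manip.get_image("wrist")
for n,u,v,z in [("div1 (y .110)",398,202,.03),("div2 (y .202)",398,16,.03),("endrim outer (y .010)",290,380,.035),("xlow lip outer",244,190,.035),("xhigh lip outer",552,190,.035)]: print(n,onz(d,u/1.4,v/1.4,z).round(4))
E
```

```text
div1 (y .110) [0.6309 0.1109 0.03  ]
div2 (y .202) [0.6292 0.2014 0.03  ]
endrim outer (y .010) [0.5713 0.0106 0.035 ]
xlow lip outer [0.5515 0.1166 0.035 ]
xhigh lip outer [0.7101 0.1193 0.035 ]
```

move_arm(increments=[[[0.009, 0.006, 0.1, 0, 0, 0], [0.008, 0.005, 0.2, 0, 0, 0], [0, 0, 0.2, 0, 0, 0], [0, 0, 0.2, 0, 0, 0], [0, 0, 0.2, 0, 0, 0], [0, 0, 0.2, 0, 0, 0], [0, 0, 0.15, 0, 0, 0], [0, 0, 0.08, 0, 0, 0], [0, 0, 0.04, 0, 0, 0], [0, 0, 0.01, 0, 0, 0], [0, 0, 0.01, 0, 0, 0], [0, 0, 0.01, 0, 0, 0], [0, 0, 0, 0, 0, 0], [0, 0, 0, 0, 0, 0]]])

```text
time: 13.23
eef_pos: [0.6321, 0.0661, 0.0098]
orientation: [0.0, 0.7, 0.714, 0.001]
contact_force: [0.4, 0.3, -1.2]
width: 0.0328
grasp_force: 40.0
```

```bash
python3 go.py .631 .064 .008 1.1
```

```text
t 13.23 pos [0.6321 0.0661 0.0098] toolY 1.1 tilt 0.07 q [-0.29  0.91  0.24  1.71 -0.36  0.57  0.19] w 0.0328 g 40.0 F [ 0.4  0.3 -1.2]
turn 0.0 0.0 rows 1 shift [-0.021 -0.011  0.018] rows>= 1
turn -180.0 -2.0 rows 26 shift [0.021 0.011 0.018] rows>= 1
```

move_arm(increments=[[[-0.007, -0.003, 0.005, 0, 0, 0], [-0.007, -0.003, 0.005, 0, 0, 0], [-0.005, -0.003, 0.005, 0, 0, 0], [0, 0, 0.003, 0, 0, 0], [0, 0, 0, 0, 0, 0], [0, 0, 0, 0, 0, 0]]])

```text
time: 13.73
eef_pos: [0.6309, 0.0641, 0.0079]
orientation: [0.0, 0.7, 0.714, 0.0]
contact_force: [-0.7, -0.7, 5.7]
width: 0.0332
grasp_force: 40.7
```

move_arm(increments=[[[0, 0, 0, 0, 0, 0], [0, 0, 0, 0, 0, 0], [0, 0, 0, 0, 0, 0], [0, 0, 0, 0, 0, 0], [0, 0, -0.1, 0, 0, 0], [0, 0, -0.2, 0, 0, 0], [0, 0, -0.3, 0, 0, 0], [0, 0, -0.4, 0, 0, 0], [0, 0, -0.4, 0, 0, 0], [0, 0, 0, 0, 0, 0], [0, 0, 0, 0, 0, 0]]], claw=68)

```text
time: 14.65
eef_pos: [0.6328, 0.0641, 0.1509]
orientation: [0.002, 0.7, 0.714, 0.003]
contact_force: [-0.6, -0.4, -1.9]
width: 0.0681
grasp_force: 0.0
```

```bash
python3 go.py .434 .236 .15 26.7
```

```text
t 14.65 pos [0.6328 0.0641 0.1509] toolY 1.1 tilt 0.37 q [-0.34  0.72  0.33  1.65 -0.3   0.82  0.14] w 0.0681 g 0.0 F [-0.6 -0.4 -1.9]
turn -25.6 -0.284 rows 4 shift [ 2.429 -1.004  0.009] rows>= 7
turn 154.4 1.716 rows 22 shift [-2.429  1.004  0.009] rows>= 7
```

move_arm(increments=[[[0, 0, 0, 0, 0, -0.071], [0, 0, 0, 0, 0, -0.071], [0, 0, 0, 0, 0, -0.071], [0, 0, 0, 0, 0, -0.071], [0.242, -0.0987, 0, 0, 0, 0], [0.242, -0.0987, 0, 0, 0, 0], [0.242, -0.0987, 0, 0, 0, 0], [0.242, -0.0987, 0, 0, 0, 0], [0.242, -0.0987, 0, 0, 0, 0], [0.242, -0.0987, 0, 0, 0, 0], [0.242, -0.0987, 0, 0, 0, 0], [0.242, -0.0987, 0, 0, 0, 0], [0.242, -0.0987, 0, 0, 0, 0], [0.242, -0.0987, 0, 0, 0, 0], [0, 0, 0, 0, 0, 0], [0, 0, 0, 0, 0, 0], [0, 0, 0, 0, 0, 0], [0, 0, 0, 0, 0, 0]]])

```text
time: 16.15
eef_pos: [0.4346, 0.235, 0.147]
orientation: [0.0, 0.526, 0.851, -0.0]
contact_force: [0.4, -0.2, -0.5]
width: 0.068
grasp_force: 0.0
```

```bash
python3 w.py w4.png lamp; python3 go.py .434 .236 .003 26.7
```

```text
lamp [0.4341 0.2362] yaw -64.2 0.021 p 0.96 
16.25 [0.4347 0.235  0.1471] [ 2.000e-04  5.259e-01  8.506e-01 -2.000e-04]
t 16.25 pos [0.4347 0.235  0.1471] toolY 26.5 tilt 0.03 q [-0.71  0.55  0.23  2.03 -0.21  0.58  0.13] w 0.0681 g 0.0 F [-0.4 -1.1  0.2]
turn -0.2 -0.002 rows 1 shift [ 0.012 -0.002  1.441] rows>= 4
turn 179.8 1.998 rows 26 shift [-0.012  0.002  1.441] rows>= 4
```

View pics/w4.png

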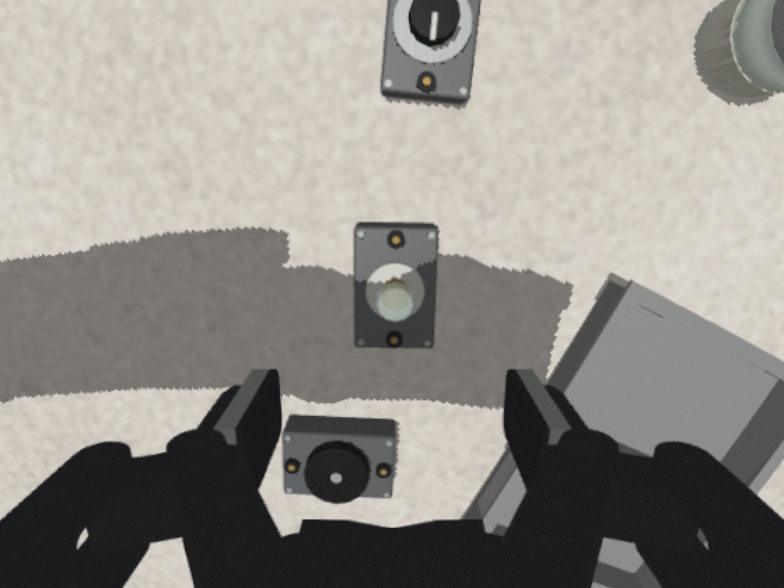

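The lamp sits at (396,286), square to the fingers, with the rheostat and buzzer clear of them. I descend and grip.

move_arm(increments=[[[0.006, 0, 0.2, 0, 0, -0.004], [0.006, 0, 0.2, 0, 0, -0.004], [0, 0, 0.2, 0, 0, 0], [0, 0, 0.2, 0, 0, 0], [0, 0, 0.2, 0, 0, 0], [0, 0, 0.18, 0, 0, 0], [0, 0, 0.12, 0, 0, 0], [0, 0, 0.08, 0, 0, 0], [0, 0, 0.05, 0, 0, 0], [0, 0, 0, 0, 0, 0], [0, 0, 0, 0, 0, 0], [0, 0, 0, 0, 0, 0]]])

```text
time: 17.25
eef_pos: [0.4339, 0.2372, 0.005]
orientation: [0.0, 0.52, 0.854, 0.001]
contact_force: [-0.4, -0.8, -0.5]
width: 0.0678
grasp_force: 0.0
```

move_arm(increments=[[[0, 0, 0, 0, 0, 0], [0, 0, 0, 0, 0, 0], [0, 0, 0, 0, 0, 0], [0, 0, 0, 0, 0, 0], [0, 0, 0, 0, 0, 0], [0, 0, 0, 0, 0, 0], [0, 0, 0, 0, 0, 0]]], claw=30, force=40)

```text
time: 17.83
eef_pos: [0.4339, 0.2374, 0.0052]
orientation: [0.0, 0.52, 0.854, 0.001]
contact_force: [0.2, -0.2, 4.9]
width: 0.045
grasp_force: 40.9
```

```bash
python3 go.py .6308 .156 .15 1.1
```

```text
t 17.83 pos [0.4339 0.2374 0.0052] toolY 27.4 tilt 0.09 q [-0.63  0.8   0.1   2.1  -0.3   0.25  0.22] w 0.045 g 40.9 F [ 0.2 -0.2  4.9]
turn 26.3 0.292 rows 4 shift [-0.852  1.953 -1.448] rows>= 7
turn -153.7 -1.708 rows 22 shift [ 0.852 -1.953 -1.448] rows>= 7
```

move_arm(increments=[[[0, 0, -0.1, 0, 0, 0], [0, 0, -0.2, 0, 0, 0], [0, 0, -0.25, 0, 0, 0], [0, 0, -0.3, 0, 0, 0], [0, 0, -0.3, 0, 0, 0], [0, 0, -0.2, 0, 0, 0], [0, 0, -0.1, 0, 0, 0.073], [0, 0, 0, 0, 0, 0.073], [0, 0, 0, 0, 0, 0.073], [0, 0, 0, 0, 0, 0.073]]])

```text
time: 18.67
eef_pos: [0.4332, 0.2373, 0.1505]
orientation: [-0.0, 0.702, 0.712, 0.001]
contact_force: [-0.2, 0.1, -1.2]
width: 0.0446
grasp_force: 41.2
```

move_arm(increments=[[[-0.05, 0.11, 0, 0, 0, 0], [-0.11, 0.25, 0, 0, 0, 0], [-0.11, 0.25, 0, 0, 0, 0], [-0.11, 0.25, 0, 0, 0, 0], [-0.11, 0.25, 0, 0, 0, 0], [-0.11, 0.25, 0, 0, 0, 0], [-0.11, 0.25, 0, 0, 0, 0], [-0.08, 0.18, 0, 0, 0, 0], [-0.04, 0.1, 0, 0, 0, 0], [-0.022, 0.063, 0, 0, 0, 0], [0, 0, 0, 0, 0, 0], [0, 0, 0, 0, 0, 0], [0, 0, 0, 0, 0, 0], [0, 0, 0, 0, 0, 0]]])

```text
time: 19.83
eef_pos: [0.6293, 0.1565, 0.1494]
orientation: [-0.001, 0.7, 0.714, -0.0]
contact_force: [-0.3, 0.2, 0.1]
width: 0.0451
grasp_force: 41.3
```

```bash
python3 go.py .6305 .156 .0092 1.1; python3 w.py w5.png cell_single 
```

```text
t 19.83 pos [0.6293 0.1565 0.1494] toolY 1.2 tilt 0.07 q [-0.5   0.75  0.37  1.61 -0.33  0.85  0.02] w 0.0451 g 41.3 F [-0.3  0.2  0.1]
turn 0.1 0.001 rows 1 shift [-0.005  0.012  1.402] rows>= 4
turn -179.9 -1.999 rows 26 shift [ 0.005 -0.012  1.402] rows>= 4
19.9333 [0.6296 0.1564 0.1494] [-3.000e-04  6.998e-01  7.144e-01 -1.000e-04]
```

View pics/w5.png

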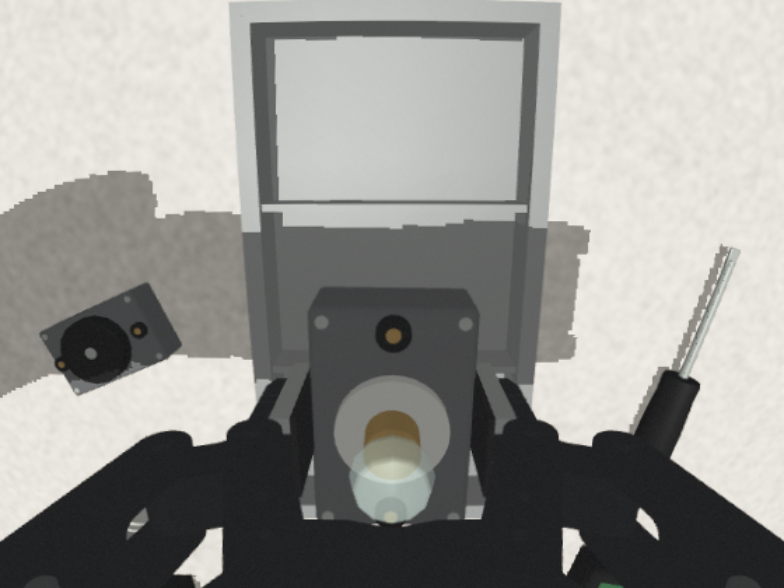

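The lamp is held square, centred over the middle compartment, with divider 2 at row 208.

move_arm(increments=[[[-0.003, 0.005, 0.1, 0, 0, 0], [-0.002, 0.004, 0.2, 0, 0, 0], [0, 0, 0.2, 0, 0, 0], [0, 0, 0.2, 0, 0, 0], [0, 0, 0.2, 0, 0, 0], [0, 0, 0.2, 0, 0, 0], [0, 0, 0.15, 0, 0, 0], [0, 0, 0.08, 0, 0, 0], [0, 0, 0.04, 0, 0, 0], [0, 0, 0.01, 0, 0, 0], [0, 0, 0.005, 0, 0, 0], [0, 0, 0.005, 0, 0, 0], [0, 0, 0, 0, 0, 0], [0, 0, 0, 0, 0, 0], [0, 0, 0.005, 0, 0, 0], [0, 0, 0.005, 0, 0, 0], [0, 0, 0, 0, 0, 0], [0, 0, 0, 0, 0, 0]]])

```text
time: 21.43
eef_pos: [0.6311, 0.1552, 0.0093]
orientation: [-0.0, 0.7, 0.714, -0.0]
contact_force: [0.1, -0.7, 0.4]
width: 0.0449
grasp_force: 41.3
```

move_arm(increments=[[[0, 0, 0.004, 0, 0, 0], [0, 0, 0.004, 0, 0, 0], [0, 0, 0, 0, 0, 0], [0, 0, 0, 0, 0, 0]]])

```text
time: 21.77
eef_pos: [0.6312, 0.1553, 0.0093]
orientation: [-0.0, 0.7, 0.714, 0.0]
contact_force: [-1.5, 0.7, 4.9]
width: 0.0451
grasp_force: 41.9
```

move_arm(increments=[[[0, 0, 0, 0, 0, 0], [0, 0, 0, 0, 0, 0], [0, 0, 0, 0, 0, 0], [0, 0, 0, 0, 0, 0], [0, 0, -0.1, 0, 0, 0], [0, 0, -0.2, 0, 0, 0], [0, 0, -0.3, 0, 0, 0], [0, 0, -0.4, 0, 0, 0], [0, 0, -0.4, 0, 0, 0], [0, 0, -0.2, 0, 0, 0], [0, 0, 0, 0, 0, 0], [0, 0, 0, 0, 0, 0], [0, 0, 0, 0, 0, 0]]], claw=70)

```text
time: 22.85
eef_pos: [0.6304, 0.1553, 0.168]
orientation: [-0.001, 0.7, 0.714, -0.001]
contact_force: [0.2, 0.4, -0.5]
width: 0.07
grasp_force: 0.0
```

```bash
python3 go.py .391 -.367 .16 -48
```

```text
t 22.85 pos [0.6304 0.1553 0.168 ] toolY 1.1 tilt 0.08 q [-0.5   0.73  0.38  1.59 -0.32  0.89  0.01] w 0.07 g 0.0 F [ 0.2  0.4 -0.5]
turn 49.1 0.546 rows 7 shift [-5.273  2.279  0.08 ] rows>= 15
turn -130.9 -1.454 rows 19 shift [ 5.273 -2.279  0.08 ] rows>= 15
```

move_arm(increments=[[[0, 0, 0, 0, 0, 0.078], [0, 0, 0, 0, 0, 0.078], [0, 0, 0, 0, 0, 0.078], [0, 0, 0, 0, 0, 0.078], [0, 0, 0, 0, 0, 0.078], [0, 0, 0, 0, 0, 0.078], [0, 0, 0, 0, 0, 0.078]]])

```text
time: 23.43
eef_pos: [0.6299, 0.155, 0.1664]
orientation: [-0.0, 0.935, 0.355, -0.002]
contact_force: [-0.2, 0.1, 0.0]
width: 0.0701
grasp_force: 0.0
```

move_arm(increments=[[[-0.33, 0.142, 0.005, 0, 0, 0], [-0.33, 0.142, 0.005, 0, 0, 0], [-0.33, 0.142, 0.005, 0, 0, 0], [-0.33, 0.142, 0.005, 0, 0, 0], [-0.33, 0.142, 0.005, 0, 0, 0], [-0.33, 0.142, 0.005, 0, 0, 0], [-0.33, 0.142, 0.005, 0, 0, 0], [-0.33, 0.142, 0.005, 0, 0, 0], [-0.33, 0.142, 0.005, 0, 0, 0], [-0.33, 0.142, 0.005, 0, 0, 0], [-0.33, 0.142, 0.005, 0, 0, 0], [-0.33, 0.142, 0.005, 0, 0, 0], [-0.33, 0.142, 0.005, 0, 0, 0], [-0.33, 0.142, 0.005, 0, 0, 0], [-0.33, 0.142, 0.005, 0, 0, 0], [-0.33, 0.142, 0.005, 0, 0, 0], [0, 0, 0, 0, 0, 0], [0, 0, 0, 0, 0, 0], [0, 0, 0, 0, 0, 0], [0, 0, 0, 0, 0, 0]]])

```text
time: 25.1
eef_pos: [0.3909, -0.3649, 0.1595]
orientation: [-0.001, 0.933, 0.359, -0.0]
contact_force: [0.2, 0.2, 0.9]
width: 0.0704
grasp_force: 0.0
```

```bash
python3 go.py .391 -.367 .003 -50; python3 w.py w6.png switch
```

```text
t 25.1 pos [ 0.3909 -0.3649  0.1595] toolY -47.9 tilt 0.16 q [ 0.35  0.62  0.53  1.92 -0.46  0.73  0.32] w 0.0704 g 0.0 F [0.2 0.2 0.9]
turn 2.1 0.023 rows 1 shift [-0.013  0.017  1.565] rows>= 4
turn -177.9 -1.977 rows 26 shift [ 0.013 -0.017  1.565] rows>= 4
switch [ 0.3902 -0.3668] yaw 39.1 0.024 p 0.88 
25.2 [ 0.3913 -0.3651  0.16  ] [-8.000e-04  9.332e-01  3.593e-01 -0.000e+00]
```

View pics/w6.png

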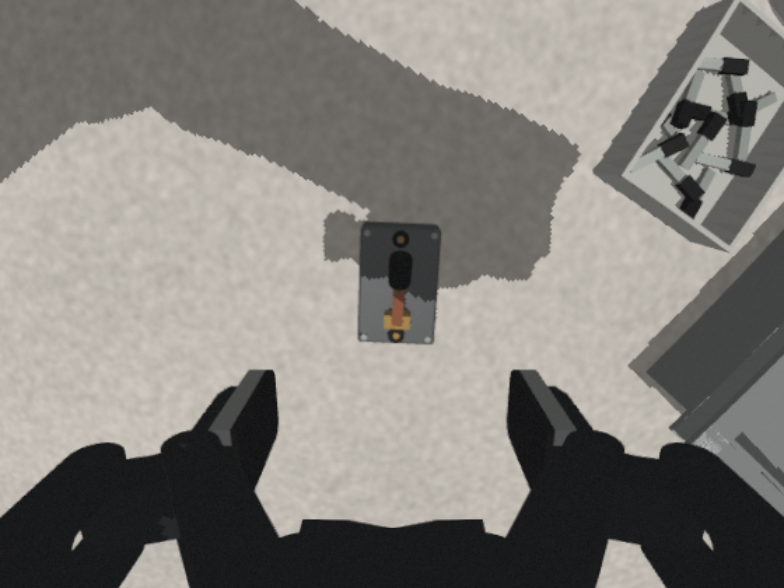

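The switch is at (400,283), turned about 3° from the fingers. The spare-part box and tray are clear.

move_arm(increments=[[[0, 0, 0, 0, 0, 0.033], [-0.01, 0.003, 0.2, 0, 0, 0], [-0.01, 0.003, 0.2, 0, 0, 0], [0, 0, 0.2, 0, 0, 0], [0, 0, 0.2, 0, 0, 0], [0, 0, 0.2, 0, 0, 0], [0, 0, 0.2, 0, 0, 0], [0, 0, 0.15, 0, 0, 0], [0, 0, 0.1, 0, 0, 0], [0, 0, 0.07, 0, 0, 0], [0, 0, 0.03, 0, 0, 0], [0, 0, 0, 0, 0, 0], [0, 0, 0, 0, 0, 0], [0, 0, 0, 0, 0, 0]]])

```text
time: 26.37
eef_pos: [0.3898, -0.3689, 0.0063]
orientation: [0.001, 0.943, 0.334, 0.0]
contact_force: [0.6, -0.1, -0.2]
width: 0.0699
grasp_force: 0.0
```

move_arm(increments=[[[0, 0, 0, 0, 0, 0], [0, 0, 0, 0, 0, 0], [0, 0, 0, 0, 0, 0], [0, 0, 0, 0, 0, 0], [0, 0, 0, 0, 0, 0], [0, 0, 0, 0, 0, 0], [0, 0, 0, 0, 0, 0]]], claw=30, force=40)

```text
time: 26.95
eef_pos: [0.3897, -0.3689, 0.0062]
orientation: [0.0, 0.943, 0.334, 0.0]
contact_force: [-0.9, 1.3, 6.1]
width: 0.0451
grasp_force: 41.6
```

```bash
python3 go.py .629 .248 .15 1.1
```

```text
t 26.95 pos [ 0.3897 -0.3689  0.0062] toolY -51.0 tilt 0.07 q [ 0.5   0.85  0.32  1.99 -0.65  0.4   0.44] w 0.0451 g 41.6 F [-0.9  1.3  6.1]
turn -52.1 -0.579 rows 8 shift [ 6.122  2.511 -1.438] rows>= 17
turn 127.9 1.421 rows 19 shift [-6.122 -2.511 -1.438] rows>= 17
```

move_arm(increments=[[[0, 0, -0.1, 0, 0, 0], [0, 0, -0.2, 0, 0, 0], [0, 0, -0.25, 0, 0, 0], [0, 0, -0.3, 0, 0, 0], [0, 0, -0.3, 0, 0, 0], [0, 0, -0.2, 0, 0, 0], [0, 0, -0.09, 0, 0, -0.0724], [0, 0, 0, 0, 0, -0.0724], [0, 0, 0, 0, 0, -0.0724], [0, 0, 0, 0, 0, -0.0724], [0, 0, 0, 0, 0, -0.0724], [0, 0, 0, 0, 0, -0.0724], [0, 0, 0, 0, 0, -0.0724], [0, 0, 0, 0, 0, -0.0724]]])

```text
time: 28.12
eef_pos: [0.3889, -0.3684, 0.15]
orientation: [-0.0, 0.698, 0.716, -0.0]
contact_force: [-0.3, 0.0, -1.5]
width: 0.0452
grasp_force: 41.1
```

move_arm(increments=[[[0.2, 0.082, 0, 0, 0, 0], [0.36, 0.148, 0, 0, 0, 0], [0.36, 0.148, 0, 0, 0, 0], [0.36, 0.148, 0, 0, 0, 0], [0.36, 0.148, 0, 0, 0, 0], [0.36, 0.148, 0, 0, 0, 0], [0.36, 0.148, 0, 0, 0, 0], [0.36, 0.148, 0, 0, 0, 0], [0.36, 0.148, 0, 0, 0, 0], [0.36, 0.148, 0, 0, 0, 0], [0.36, 0.148, 0, 0, 0, 0], [0.36, 0.148, 0, 0, 0, 0], [0.36, 0.148, 0, 0, 0, 0], [0.36, 0.148, 0, 0, 0, 0], [0.36, 0.148, 0, 0, 0, 0], [0.36, 0.148, 0, 0, 0, 0], [0.36, 0.148, 0, 0, 0, 0], [0.162, 0.061, 0, 0, 0, 0], [0, 0, 0, 0, 0, 0], [0, 0, 0, 0, 0, 0]]])

```text
time: 29.78
eef_pos: [0.6276, 0.2494, 0.1492]
orientation: [-0.0, 0.699, 0.715, -0.001]
contact_force: [0.0, -1.3, -1.7]
width: 0.0451
grasp_force: 41.2
```

move_arm(increments=[[[0, 0, 0, 0, 0, 0], [0, 0, 0, 0, 0, 0]]])

```text
time: 29.95
eef_pos: [0.6282, 0.246, 0.1498]
orientation: [0.0, 0.701, 0.713, -0.001]
contact_force: [-0.1, 0.0, -0.8]
width: 0.0447
grasp_force: 41.2
```

```bash
python3 go.py .629 .248 .0102 1.1; python3 w.py w7.png
```

```text
t 29.95 pos [0.6282 0.246  0.1498] toolY 1.0 tilt 0.09 q [-0.62  0.78  0.38  1.52 -0.34  0.9  -0.12] w 0.0447 g 41.2 F [-0.1  0.  -0.8]
turn -0.1 -0.001 rows 1 shift [0.02  0.009 1.396] rows>= 4
turn 179.9 1.999 rows 26 shift [-0.02  -0.009  1.396] rows>= 4
30.0 [0.6283 0.2462 0.1498] [ 3.000e-04  7.011e-01  7.130e-01 -5.000e-04]
```

View pics/w7.png

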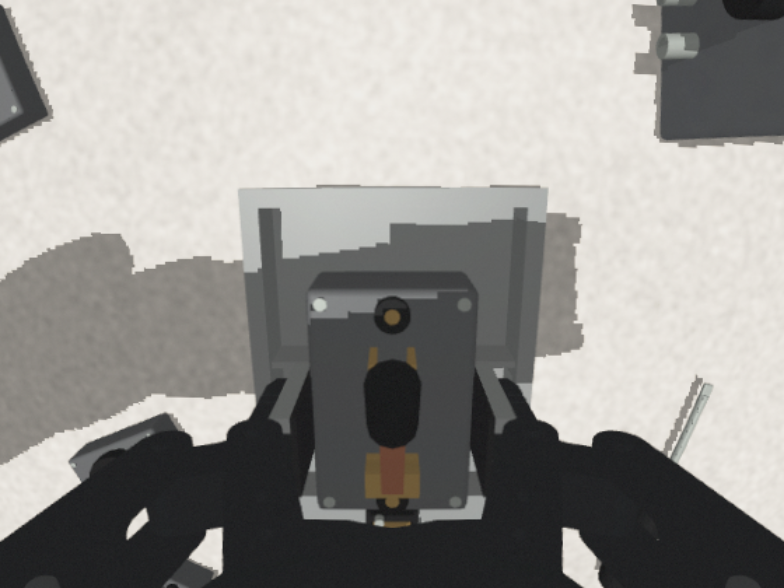

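The switch is held square over the last compartment, with the far lip at row 187.

move_arm(increments=[[[0.003, 0.005, 0.1, 0, 0, 0], [0.002, 0.004, 0.2, 0, 0, 0], [0, 0, 0.2, 0, 0, 0], [0, 0, 0.2, 0, 0, 0], [0, 0, 0.2, 0, 0, 0], [0, 0, 0.2, 0, 0, 0], [0, 0, 0.15, 0, 0, 0], [0, 0, 0.08, 0, 0, 0], [0, 0, 0.03, 0, 0, 0], [0, 0, 0.01, 0, 0, 0], [0, 0, 0.005, 0, 0, 0], [0, 0, 0.005, 0, 0, 0], [0, 0, 0, 0, 0, 0], [0, 0, 0, 0, 0, 0], [0, 0, 0.004, 0, 0, 0], [0, 0, 0.004, 0, 0, 0], [0, 0, 0, 0, 0, 0], [0, 0, 0, 0, 0, 0]]])

```text
time: 31.5
eef_pos: [0.6293, 0.249, 0.0107]
orientation: [-0.0, 0.7, 0.714, 0.0]
contact_force: [0.2, -0.8, -0.4]
width: 0.0453
grasp_force: 41.2
```

move_arm(increments=[[[-0.015, 0, 0.003, 0, 0, 0], [-0.015, 0, 0.003, 0, 0, 0], [0, 0, 0.003, 0, 0, 0], [0, 0, 0, 0, 0, 0], [0, 0, 0, 0, 0, 0]]])

```text
time: 31.92
eef_pos: [0.6296, 0.2462, 0.0103]
orientation: [-0.0, 0.7, 0.714, 0.0]
contact_force: [-0.7, 0.4, 5.4]
width: 0.045
grasp_force: 41.8
```

move_arm(increments=[[[0, 0, 0, 0, 0, 0], [0, 0, 0, 0, 0, 0], [0, 0, 0, 0, 0, 0], [0, 0, 0, 0, 0, 0], [0, 0, -0.1, 0, 0, 0], [0, 0, -0.2, 0, 0, 0], [0, 0, -0.3, 0, 0, 0], [0, 0, -0.4, 0, 0, 0], [0, 0, -0.4, 0, 0, 0], [0, 0, -0.2, 0, 0, 0], [0, 0, 0, 0, 0, 0], [0, 0, 0, 0, 0, 0], [0, 0, 0, 0, 0, 0]]], claw=70)

```text
time: 33.0
eef_pos: [0.6286, 0.246, 0.1694]
orientation: [-0.0, 0.7, 0.714, -0.001]
contact_force: [-2.1, 0.4, -0.4]
width: 0.0698
grasp_force: 0.0
```

```bash
python3 w.py w8.png; python3 go.py .4487 -.1126 .16 -82.2
```

```text
33.05 [0.6283 0.2458 0.1687] [-6.000e-04  7.001e-01  7.140e-01 -1.100e-03]
t 33.05 pos [0.6283 0.2458 0.1687] toolY 1.1 tilt 0.14 q [-0.63  0.76  0.39  1.51 -0.33  0.94 -0.12] w 0.07 g 0.0 F [ 0.  -0.4 -0.7]
turn 83.3 0.926 rows 12 shift [-2.266  3.307  0.087] rows>= 11
turn -96.7 -1.074 rows 14 shift [ 2.266 -3.307  0.087] rows>= 11
```

move_arm(increments=[[[0, 0, 0, 0, 0, 0.0772], [0, 0, 0, 0, 0, 0.0772], [0, 0, 0, 0, 0, 0.0772], [0, 0, 0, 0, 0, 0.0772], [0, 0, 0, 0, 0, 0.0772], [0, 0, 0, 0, 0, 0.0772], [0, 0, 0, 0, 0, 0.0772], [0, 0, 0, 0, 0, 0.0772], [0, 0, 0, 0, 0, 0.0772], [0, 0, 0, 0, 0, 0.0772], [0, 0, 0, 0, 0, 0.0772], [0, 0, 0, 0, 0, 0.0772]]], claw=82)

```text
time: 34.05
eef_pos: [0.6283, 0.2457, 0.1679]
orientation: [0.001, 0.998, 0.064, -0.002]
contact_force: [-0.7, 0.2, -0.4]
width: 0.0821
grasp_force: 0.0
```

move_arm(increments=[[[-0.189, 0.276, 0.007, 0, 0, 0], [-0.189, 0.276, 0.007, 0, 0, 0], [-0.189, 0.276, 0.007, 0, 0, 0], [-0.189, 0.276, 0.007, 0, 0, 0], [-0.189, 0.276, 0.007, 0, 0, 0], [-0.189, 0.276, 0.007, 0, 0, 0], [-0.189, 0.276, 0.007, 0, 0, 0], [-0.189, 0.276, 0.007, 0, 0, 0], [-0.189, 0.276, 0.007, 0, 0, 0], [-0.189, 0.276, 0.007, 0, 0, 0], [-0.189, 0.276, 0.007, 0, 0, 0], [-0.189, 0.276, 0.007, 0, 0, 0], [0, 0, 0, 0, 0, 0], [0, 0, 0, 0, 0, 0], [0, 0, 0, 0, 0, 0], [0, 0, 0, 0, 0, 0]]])

```text
time: 35.38
eef_pos: [0.4495, -0.1115, 0.1608]
orientation: [-0.0, 0.998, 0.069, -0.001]
contact_force: [0.4, -0.5, -0.7]
width: 0.082
grasp_force: 0.0
```

```bash
python3 go.py .4487 -.1126 .003 -82.2; python3 w.py w9.png cell_twin tray_two motor
```

```text
t 35.38 pos [ 0.4495 -0.1115  0.1608] toolY -82.1 tilt 0.08 q [-0.31  0.58  0.73  2.11 -0.63  0.68 -0.59] w 0.082 g 0.0 F [ 0.4 -0.5 -0.7]
turn 0.1 0.001 rows 1 shift [-0.009  0.01   1.578] rows>= 4
turn -179.9 -1.999 rows 26 shift [ 0.009 -0.01   1.578] rows>= 4
cell_twin [ 0.4486 -0.1127] yaw 6.2 0.024 p 0.96 
motor [ 0.4585 -0.0051] yaw -118.7 0.083 p 0.66 
35.5833 [ 0.4496 -0.1118  0.1611] [-1.000e-04  9.976e-01  6.860e-02 -2.000e-04]
```

View pics/w9.png

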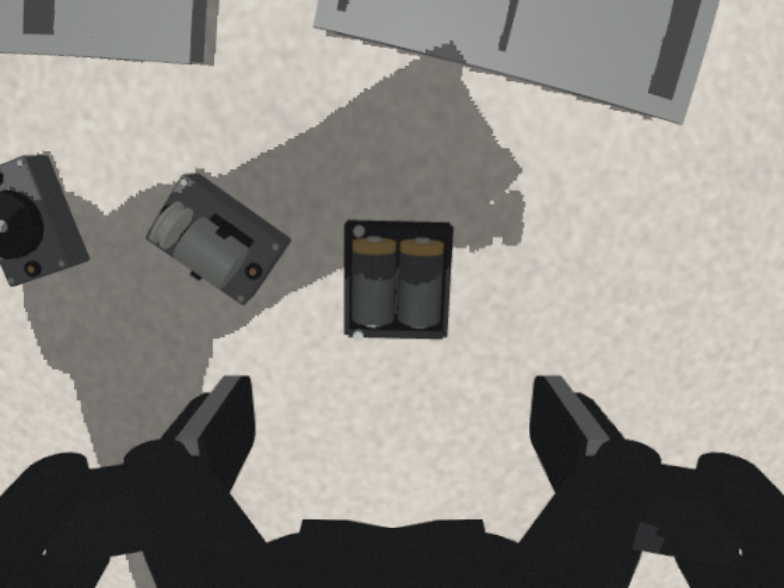

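The twin holder is at (398,280), about 1.5° off. The motor's nearest corner at (290,240) leaves about 32 mm, which is enough for the left finger.

move_arm(increments=[[[0, 0, 0, 0, 0, 0.019], [-0.005, 0.005, 0.2, 0, 0, 0], [-0.005, 0.005, 0.2, 0, 0, 0], [0, 0, 0.2, 0, 0, 0], [0, 0, 0.2, 0, 0, 0], [0, 0, 0.2, 0, 0, 0], [0, 0, 0.2, 0, 0, 0], [0, 0, 0.15, 0, 0, 0], [0, 0, 0.1, 0, 0, 0], [0, 0, 0.08, 0, 0, 0], [0, 0, 0.06, 0, 0, 0], [0, 0, 0, 0, 0, 0], [0, 0, 0, 0, 0, 0], [0, 0, 0, 0, 0, 0]]])

```text
time: 36.75
eef_pos: [0.4487, -0.1139, 0.0028]
orientation: [0.0, 0.999, 0.053, 0.0]
contact_force: [0.9, -1.1, 0.0]
width: 0.0824
grasp_force: 0.0
```

move_arm(increments=[[[0, 0, 0, 0, 0, 0], [0, 0, 0, 0, 0, 0], [0, 0, 0, 0, 0, 0], [0, 0, 0, 0, 0, 0], [0, 0, 0, 0, 0, 0], [0, 0, 0, 0, 0, 0], [0, 0, 0, 0, 0, 0]]], claw=45, force=50)

```text
time: 37.33
eef_pos: [0.4488, -0.1139, 0.0032]
orientation: [0.0, 0.999, 0.053, 0.001]
contact_force: [-0.8, -0.1, 6.0]
width: 0.061
grasp_force: 54.3
```

```bash
python3 go.py .6445 -.2055 .15 -5.3
```

```text
t 37.33 pos [ 0.4488 -0.1139  0.0032] toolY -84.0 tilt 0.08 q [-0.03  0.82  0.33  2.19 -1.    0.28 -0.29] w 0.061 g 54.3 F [-0.8 -0.1  6. ]
turn -78.7 -0.874 rows 12 shift [-0.731  2.033 -1.468] rows>= 7
turn 101.3 1.126 rows 15 shift [ 0.731 -2.033 -1.468] rows>= 7
```

move_arm(increments=[[[0, 0, -0.1, 0, 0, 0], [0, 0, -0.2, 0, 0, 0], [0, 0, -0.25, 0, 0, 0], [0, 0, -0.3, 0, 0, 0], [0, 0, -0.3, 0, 0, 0], [0, 0, -0.2, 0, 0, 0], [0, 0, -0.12, 0, 0, -0.0728], [0, 0, 0, 0, 0, -0.0728], [0, 0, 0, 0, 0, -0.0728], [0, 0, 0, 0, 0, -0.0728], [0, 0, 0, 0, 0, -0.0728], [0, 0, 0, 0, 0, -0.0728], [0, 0, 0, 0, 0, -0.0728], [0, 0, 0, 0, 0, -0.0728], [0, 0, 0, 0, 0, -0.0728], [0, 0, 0, 0, 0, -0.0728], [0, 0, 0, 0, 0, -0.0728], [0, 0, 0, 0, 0, -0.0728]]])

```text
time: 38.83
eef_pos: [0.448, -0.1137, 0.1495]
orientation: [-0.0, 0.737, 0.676, -0.0]
contact_force: [-0.3, -0.7, -2.1]
width: 0.0607
grasp_force: 55.6
```

move_arm(increments=[[[-0.05, 0.15, 0, 0, 0, 0], [-0.09, 0.25, 0, 0, 0, 0], [-0.09, 0.25, 0, 0, 0, 0], [-0.09, 0.25, 0, 0, 0, 0], [-0.09, 0.25, 0, 0, 0, 0], [-0.09, 0.25, 0, 0, 0, 0], [-0.09, 0.25, 0, 0, 0, 0], [-0.07, 0.18, 0, 0, 0, 0], [-0.05, 0.13, 0, 0, 0, 0], [-0.021, 0.073, 0, 0, 0, 0], [0, 0, 0, 0, 0, 0], [0, 0, 0, 0, 0, 0], [0, 0, 0, 0, 0, 0], [0, 0, 0, 0, 0, 0]]])

```text
time: 40.0
eef_pos: [0.6431, -0.2049, 0.1494]
orientation: [-0.001, 0.739, 0.673, -0.0]
contact_force: [0.1, -0.1, -2.5]
width: 0.0607
grasp_force: 55.6
```

```bash
python3 go.py .6443 -.2048 .0072 -5.3; python3 w.py w10.png
```

```text
t 40.0 pos [ 0.6431 -0.2049  0.1494] toolY -5.3 tilt 0.07 q [ 0.08  0.78  0.34  1.52 -0.3   0.89  0.42] w 0.0607 g 55.6 F [ 0.1 -0.1 -2.5]
turn -0.0 -0.0 rows 1 shift [0.002 0.012 1.422] rows>= 4
turn 180.0 2.0 rows 26 shift [-0.002 -0.012  1.422] rows>= 4
40.05 [ 0.6432 -0.205   0.1495] [-4.000e-04  7.392e-01  6.735e-01 -1.000e-04]
```

View pics/w10.png

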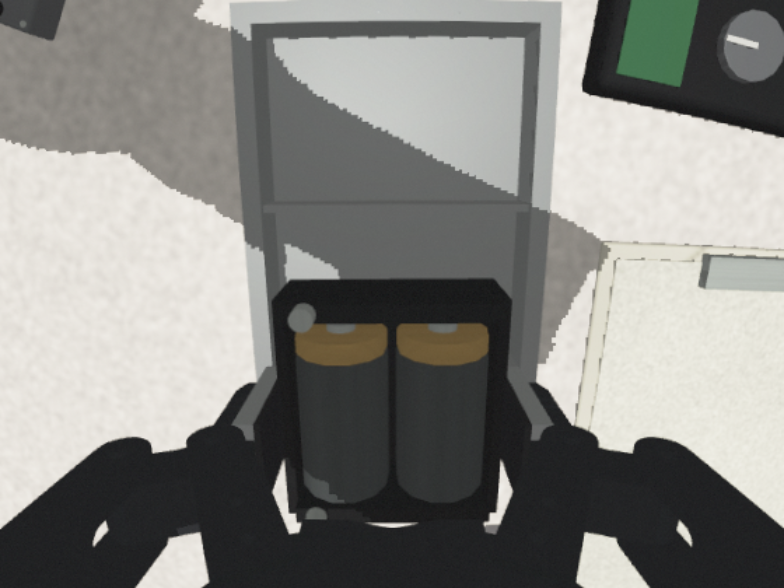

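The twin holder is square and centred, with the divider at row 207 and lips at columns 231 and 561, the same geometry as the earlier good placement.

move_arm(increments=[[[0.002, 0.005, 0.1, 0, 0, 0], [0, 0.004, 0.2, 0, 0, 0], [0, 0, 0.2, 0, 0, 0], [0, 0, 0.2, 0, 0, 0], [0, 0, 0.2, 0, 0, 0], [0, 0, 0.2, 0, 0, 0], [0, 0, 0.15, 0, 0, 0], [0, 0, 0.09, 0, 0, 0], [0, 0, 0.04, 0, 0, 0], [0, 0, 0.01, 0, 0, 0], [0, 0, 0.01, 0, 0, 0], [0, 0, 0.005, 0, 0, 0], [0, 0, 0, 0, 0, 0], [0, 0, 0, 0, 0, 0], [0, 0, 0.004, 0, 0, 0], [0, 0, 0.004, 0, 0, 0], [0, 0, 0, 0, 0, 0], [0, 0, 0, 0, 0, 0]]])

```text
time: 41.55
eef_pos: [0.6449, -0.2054, 0.0081]
orientation: [-0.0, 0.739, 0.673, 0.0]
contact_force: [0.2, -0.7, -2.7]
width: 0.0605
grasp_force: 55.6
```

move_arm(increments=[[[0, 0, 0.004, 0, 0, 0], [0, 0, 0.004, 0, 0, 0], [0, 0, 0.003, 0, 0, 0], [0, 0, 0, 0, 0, 0], [0, 0, 0, 0, 0, 0]]])

```text
time: 41.97
eef_pos: [0.6449, -0.2054, 0.0073]
orientation: [-0.0, 0.739, 0.673, 0.0]
contact_force: [-2.7, 0.9, 2.4]
width: 0.061
grasp_force: 56.0
```

move_arm(increments=[[[0, 0, 0.002, 0, 0, 0], [0, 0, 0, 0, 0, 0], [0, 0, 0, 0, 0, 0]]])

```text
time: 42.22
eef_pos: [0.6449, -0.2055, 0.0073]
orientation: [-0.0, 0.739, 0.673, 0.0]
contact_force: [-1.9, 0.5, 5.4]
width: 0.061
grasp_force: 56.4
```

move_arm(increments=[[[0, 0, 0, 0, 0, 0], [0, 0, 0, 0, 0, 0], [0, 0, 0, 0, 0, 0], [0, 0, 0, 0, 0, 0], [0, 0, -0.1, 0, 0, 0], [0, 0, -0.2, 0, 0, 0], [0, 0, -0.3, 0, 0, 0], [0, 0, -0.4, 0, 0, 0], [0, 0, -0.4, 0, 0, 0], [0, 0, -0.2, 0, 0, 0], [0, 0, 0, 0, 0, 0], [0, 0, 0, 0, 0, 0], [0, 0, 0, 0, 0, 0]]], claw=80)

```text
time: 43.3
eef_pos: [0.6443, -0.205, 0.1665]
orientation: [-0.001, 0.739, 0.673, -0.0]
contact_force: [0.2, 0.0, -0.2]
width: 0.08
grasp_force: 0.0
```

```bash
python3 go.py .4585 -.005 .16 -28.2
```

```text
t 43.3 pos [ 0.6443 -0.205   0.1665] toolY -5.3 tilt 0.07 q [ 0.08  0.76  0.35  1.51 -0.3   0.93  0.42] w 0.08 g 0.0 F [ 0.2  0.  -0.2]
turn 22.9 0.254 rows 4 shift [ 0.885 -2.583  0.065] rows>= 7
turn -157.1 -1.746 rows 23 shift [-0.885  2.583  0.065] rows>= 7
```

move_arm(increments=[[[0, 0, 0, 0, 0, 0.0635], [0, 0, 0, 0, 0, 0.0635], [0, 0, 0, 0, 0, 0.0635], [0, 0, 0, 0, 0, 0.0635], [0.089, -0.258, 0.006, 0, 0, 0], [0.089, -0.258, 0.006, 0, 0, 0], [0.089, -0.258, 0.006, 0, 0, 0], [0.089, -0.258, 0.006, 0, 0, 0], [0.089, -0.258, 0.006, 0, 0, 0], [0.089, -0.258, 0.006, 0, 0, 0], [0.089, -0.258, 0.006, 0, 0, 0], [0.089, -0.258, 0.006, 0, 0, 0], [0.089, -0.258, 0.006, 0, 0, 0], [0.089, -0.258, 0.006, 0, 0, 0], [0, 0, 0, 0, 0, 0], [0, 0, 0, 0, 0, 0], [0, 0, 0, 0, 0, 0], [0, 0, 0, 0, 0, 0]]], claw=70)

```text
time: 44.8
eef_pos: [0.4602, -0.006, 0.1605]
orientation: [0.0, 0.858, 0.513, -0.0]
contact_force: [0.3, 0.1, -0.1]
width: 0.0699
grasp_force: 0.0
```

```bash
python3 go.py .4585 -.005 .003 -28.2; python3 w.py w11.png motor
```

```text
t 44.8 pos [ 0.4602 -0.006   0.1605] toolY -28.3 tilt 0.05 q [-0.38  0.52  0.48  2.11 -0.41  0.6  -0.11] w 0.0699 g 0.0 F [ 0.3  0.1 -0.1]
turn -0.1 -0.001 rows 1 shift [ 1.000e-03 -2.000e-02  1.575e+00] rows>= 4
turn 179.9 1.999 rows 26 shift [-1.000e-03  2.000e-02  1.575e+00] rows>= 4
motor [ 0.458  -0.0044] yaw -118.1 0.027 p 0.82 
44.9 [ 0.4601 -0.0061  0.1606] [ 3.000e-04  8.584e-01  5.129e-01 -1.000e-04]
```

View pics/w11.png

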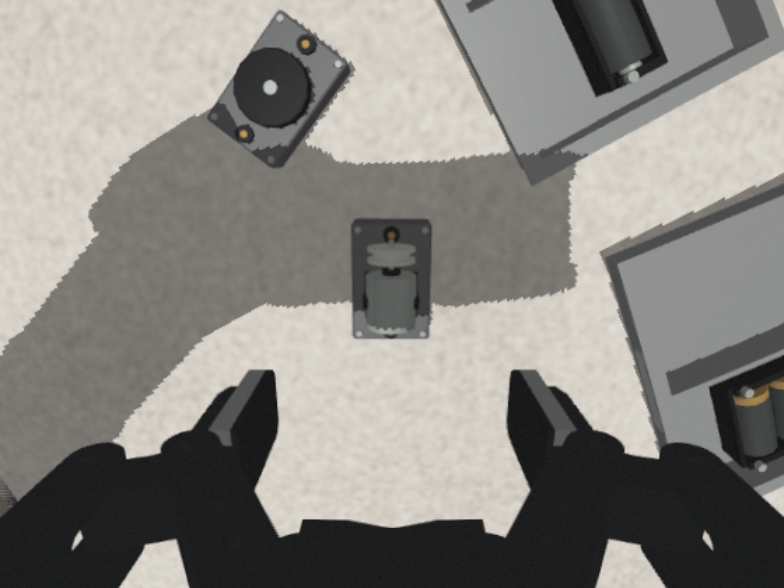

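The motor at (391,278) is square to the fingers. The single and twin holders sit flat in their trays.

move_arm(increments=[[[0, -0.01, 0.1, 0, 0, 0], [0.003, -0.01, 0.2, 0, 0, 0], [0.002, -0.005, 0.2, 0, 0, 0], [0, 0, 0.2, 0, 0, 0], [0, 0, 0.2, 0, 0, 0], [0, 0, 0.2, 0, 0, 0], [0, 0, 0.2, 0, 0, 0], [0, 0, 0.13, 0, 0, 0], [0, 0, 0.09, 0, 0, 0], [0, 0, 0.05, 0, 0, 0], [0, 0, 0, 0, 0, 0], [0, 0, 0, 0, 0, 0], [0, 0, 0, 0, 0, 0]]])

```text
time: 45.98
eef_pos: [0.458, -0.0038, 0.004]
orientation: [0.0, 0.858, 0.513, 0.0]
contact_force: [0.1, 0.4, 1.4]
width: 0.0701
grasp_force: 0.0
```

move_arm(increments=[[[0, 0, 0, 0, 0, 0], [0, 0, 0, 0, 0, 0], [0, 0, 0, 0, 0, 0], [0, 0, 0, 0, 0, 0], [0, 0, 0, 0, 0, 0], [0, 0, 0, 0, 0, 0], [0, 0, 0, 0, 0, 0]]], claw=30, force=45)

```text
time: 46.57
eef_pos: [0.4582, -0.0037, 0.0045]
orientation: [0.0, 0.858, 0.513, 0.001]
contact_force: [0.0, -0.9, 5.8]
width: 0.0449
grasp_force: 46.7
```

```bash
python3 go.py .6528 -.1132 .15 -5.3
```

```text
t 46.57 pos [ 0.4582 -0.0037  0.0045] toolY -28.2 tilt 0.09 q [-0.23  0.81  0.26  2.2  -0.89  0.24  0.34] w 0.0449 g 46.7 F [ 0.  -0.9  5.8]
turn -22.9 -0.255 rows 4 shift [-0.911  2.038 -1.455] rows>= 7
turn 157.1 1.745 rows 23 shift [ 0.911 -2.038 -1.455] rows>= 7
```

move_arm(increments=[[[0, 0, -0.1, 0, 0, 0], [0, 0, -0.2, 0, 0, 0], [0, 0, -0.25, 0, 0, 0], [0, 0, -0.3, 0, 0, 0], [0, 0, -0.3, 0, 0, 0], [0, 0, -0.2, 0, 0, 0], [0, 0, -0.11, 0, 0, -0.0638], [0, 0, 0, 0, 0, -0.0638], [0, 0, 0, 0, 0, -0.0638], [0, 0, 0, 0, 0, -0.0638]]])

```text
time: 47.4
eef_pos: [0.4574, -0.0031, 0.1502]
orientation: [0.0, 0.737, 0.676, 0.0]
contact_force: [0.3, 0.4, -1.9]
width: 0.0448
grasp_force: 46.6
```

move_arm(increments=[[[-0.07, 0.15, 0, 0, 0, 0], [-0.11, 0.25, 0, 0, 0, 0], [-0.11, 0.25, 0, 0, 0, 0], [-0.11, 0.25, 0, 0, 0, 0], [-0.11, 0.25, 0, 0, 0, 0], [-0.11, 0.25, 0, 0, 0, 0], [-0.11, 0.25, 0, 0, 0, 0], [-0.09, 0.18, 0, 0, 0, 0], [-0.06, 0.13, 0, 0, 0, 0], [-0.031, 0.078, 0, 0, 0, 0], [0, 0, 0, 0, 0, 0], [0, 0, 0, 0, 0, 0], [0, 0, 0, 0, 0, 0], [0, 0, 0, 0, 0, 0]]])

```text
time: 48.57
eef_pos: [0.6513, -0.1117, 0.1498]
orientation: [-0.001, 0.738, 0.674, -0.0]
contact_force: [-1.1, -0.6, -1.9]
width: 0.0449
grasp_force: 46.5
```

```bash
python3 go.py .6528 -.1132 .0085 -5.3; python3 w.py w12.png
```

```text
t 48.57 pos [ 0.6513 -0.1117  0.1498] toolY -5.2 tilt 0.08 q [-0.17  0.79  0.54  1.57 -0.48  0.91  0.44] w 0.0449 g 46.5 F [-1.1 -0.6 -1.9]
turn 0.1 0.001 rows 1 shift [-0.014  0.016  1.413] rows>= 4
turn -179.9 -1.999 rows 26 shift [ 0.014 -0.016  1.413] rows>= 4
48.6167 [ 0.6516 -0.1118  0.1499] [-5.000e-04  7.384e-01  6.743e-01  0.000e+00]
```

View pics/w12.png

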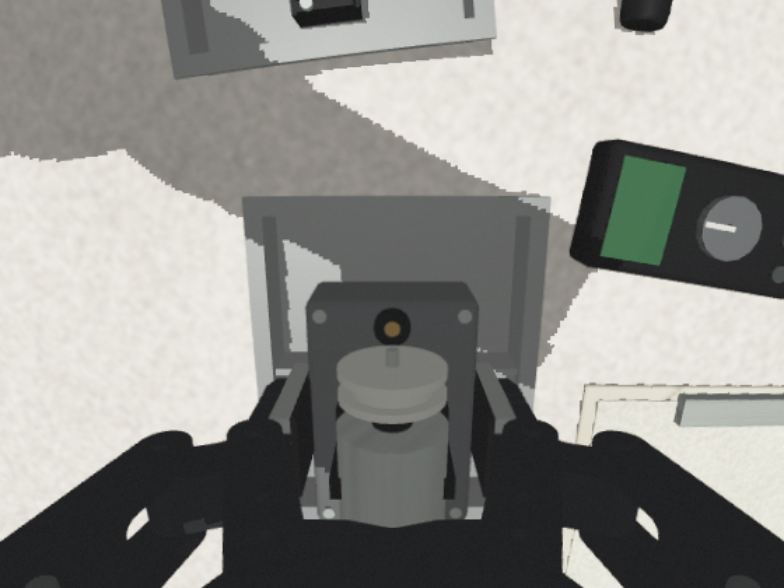

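The motor is square over the free compartment, with the lip at row 197 as expected.

move_arm(increments=[[[-0.005, 0.006, 0.1, 0, 0, 0], [-0.005, 0.006, 0.2, 0, 0, 0], [0, 0, 0.2, 0, 0, 0], [0, 0, 0.2, 0, 0, 0], [0, 0, 0.2, 0, 0, 0], [0, 0, 0.2, 0, 0, 0], [0, 0, 0.15, 0, 0, 0], [0, 0, 0.09, 0, 0, 0], [0, 0, 0.04, 0, 0, 0], [0, 0, 0.01, 0, 0, 0], [0, 0, 0.005, 0, 0, 0], [0, 0, 0.005, 0, 0, 0], [0, 0, 0, 0, 0, 0], [0, 0, 0, 0, 0, 0], [0, 0, 0.004, 0, 0, 0], [0, 0, 0.004, 0, 0, 0], [0, 0, 0, 0, 0, 0], [0, 0, 0, 0, 0, 0]]])

```text
time: 50.12
eef_pos: [0.6534, -0.1138, 0.009]
orientation: [-0.0, 0.739, 0.674, 0.0]
contact_force: [1.1, -0.2, -1.7]
width: 0.045
grasp_force: 46.6
```

move_arm(increments=[[[0, 0, 0.004, 0, 0, 0], [0, 0, 0.004, 0, 0, 0], [0, 0, 0, 0, 0, 0], [0, 0, 0, 0, 0, 0]]])

```text
time: 50.45
eef_pos: [0.6535, -0.1139, 0.0087]
orientation: [0.0, 0.739, 0.674, 0.0]
contact_force: [-2.3, 0.6, 4.9]
width: 0.0448
grasp_force: 47.2
```

move_arm(increments=[[[0, 0, 0, 0, 0, 0], [0, 0, 0, 0, 0, 0], [0, 0, 0, 0, 0, 0], [0, 0, 0, 0, 0, 0], [0, 0, -0.1, 0, 0, 0], [0, 0, -0.2, 0, 0, 0], [0, 0, -0.3, 0, 0, 0], [0, 0, -0.4, 0, 0, 0], [0, 0, -0.4, 0, 0, 0], [0, 0, -0.4, 0, 0, 0], [0, 0, -0.4, 0, 0, 0], [0, -0.35, -0.2, 0, 0, 0], [0, -0.35, 0, 0, 0, 0], [0, -0.35, 0, 0, 0, 0], [0, -0.35, 0, 0, 0, 0], [0, -0.35, 0, 0, 0, 0], [0, 0, 0, 0, 0, 0], [0, 0, 0, 0, 0, 0], [0, 0, 0, 0, 0, 0]]], claw=70)

```text
time: 52.03
eef_pos: [0.4803, -0.098, 0.2491]
orientation: [0.001, 0.739, 0.674, 0.001]
contact_force: [0.4, 0.5, -0.2]
width: 0.0703
grasp_force: 0.0
```

```bash
python3 - <<'E'
from h import *
d=manip.get_image("scene"); i=cv2.cvtColor(d["image"],cv2.COLOR_RGB2BGR)
a=cv2.resize(i[130:350,90:400],None,fx=2.58,fy=2.58,interpolation=cv2.INTER_CUBIC); cv2.imwrite("pics/end_s.png",a)
for n in ["cell_single","lamp","switch","cell_twin","motor","buzzer","rheostat"]:
    r=manip.landmark_of("scene",n)[:1]; print(n,[(round(x["p"],2),onz(d,x["centre"][1],x["centre"][0],.004)[:2].round(3)) for x in r])
E
```

```text
cell_single [(0.65, array([0.623, 0.068]))]
lamp [(0.66, array([0.631, 0.151]))]
switch [(0.77, array([0.632, 0.236]))]
cell_twin [(0.8, array([ 0.649, -0.214]))]
motor [(0.85, array([ 0.661, -0.12 ]))]
buzzer [(0.94, array([0.46 , 0.119]))]
rheostat [(0.62, array([0.396, 0.342]))]
```

View pics/end_s.png

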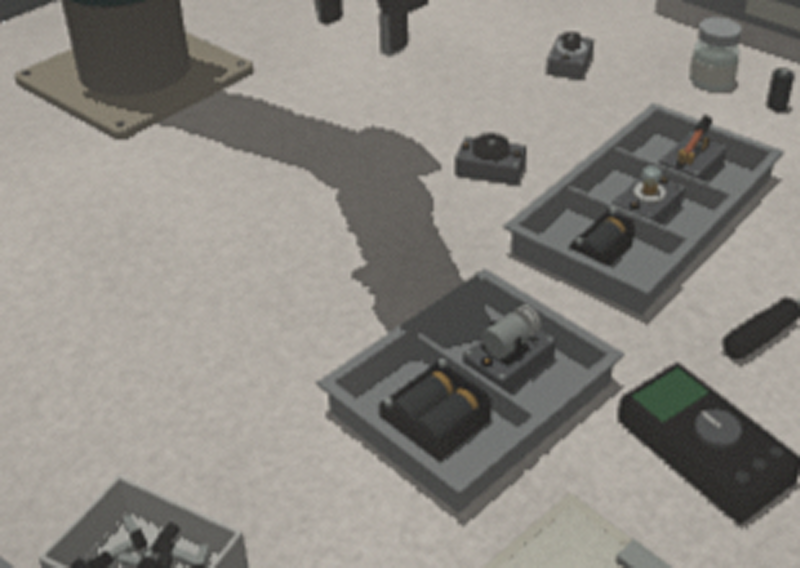

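All five parts stand upright in their own compartments: single (605,238), lamp (650,195), switch (695,150), twin (437,408), motor (510,345). The buzzer and rheostat have not moved, so I hand in.

```bash
python3 -c "from rig import manip; print(manip.job_done())"
```

```text
the job is handed in; nothing more can be done
None
```

Both kits are made up and the job is handed in at about 52 s: all five parts stand upright and flat in their own compartments, and the buzzer and variable resistor were left where they stood.

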